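Fit the carousel collar on the drive spindle's flat and hold it there

TASK

Feel for the flat on the carousel drive's spindle and turn the spindle until that flat faces the front of the drive, and pull the clamping collar out of its spring-ball cradle. Slide the collar down over the spindle with its thumb screw on the flat and pointing to the drive's front, and finish while still gripping it there: upright, the screw about halfway down the flat, held up by the gripper and not resting on the bottom of the flat. Leave the bottles, glassware and other things around standing where they are.

Things in the scene. Friction and masses are not known exactly. Their poses are not given: they have to be found in the camera images.
- drive: carousel drive, fixed: white box 130 mm deep, 100 mm wide, top at 60 mm. Origin: on the table level straight under the upright spindle's axis. Its front is -x, the side with the dark panel and dial, 35 mm from the axis; the box reaches 95 mm behind the axis. Around the spindle's foot is a dark bearing cap 42 mm wide, top at 66 mm.
- spindle_top (a point): on the spindle's axis, at its top, 126 mm above the table; axes fixed to the drive, so how the spindle is turned is not reported. Steel, 22 mm thick, rising 60 mm from the cap, top rim bevelled 2 mm. It turns against light friction (0.05 N m) and stays where left.
- flat_height (a point): on the spindle's axis, 109 mm above the table: mid-height of the flat (axes fixed to the drive). The spindle's top 34 mm is D-shaped: flat 6.5 mm from the axis; 17.5 mm across flat and back, 22 mm across the round. At the start the flat faces 25 to 85 degrees counter-clockwise (from above) of the drive's front: find it by squeezing here and reading the finger opening, or by camera.
- collar: clamping collar, aluminium, 36 mm tall, about 0.12 kg: hub 40 mm wide, 24 mm through bore, flange at the foot 52 mm wide, 6 mm tall. Origin: centre of its underside, z up the bore. A dark thumb screw points to its -x. Grip the hub across its y. Underside is 71 mm above the table with the screw at the bottom of the flat, about 85 mm with it halfway.
- screw_head (a point): centre of the thumb screw's head (9 mm thick): 30 mm from the collar's axis to its -x, 24 mm above its underside; the head ends 34 mm from the axis. Inside, the screw's 6 mm thick tip stands in the bore up to 7.5 mm from the axis, so the collar goes down the spindle only with the screw over the flat (within about 15 degrees).
- cradle: grey storage cradle, fixed: plate 110 x 64 mm, 8 mm thick; origin at its centre on the table level. The collar sits on the plate over a 12 mm tall stub, axes alike, screw to -x. Blocks 24 mm tall at -x and +x, 30 to 47 mm from the centre, carry sprung balls snapped over the flange: pulling straight up takes about 10 N over the first 12 mm, then it is free.
- amber_bottle: bystander: amber glass bottle, 72 mm wide, 165 mm tall, red cap, standing; origin at the centre of its underside
- reagent_jar: bystander: squat amber jar, 66 mm wide, 100 mm tall, standing; origin at the centre of its underside
- flask: bystander: conical glass flask, 76 mm wide, 108 mm tall, standing; origin at the centre of its underside
- beaker: bystander: glass beaker, 54 mm wide, 70 mm tall, standing; origin at the centre of its underside
- mortar: bystander: white ceramic bowl, 76 mm wide, 45 mm tall, standing; origin at the centre of its underside
- vial: bystander: small capped glass vial, 22 mm wide, 45 mm tall, standing; origin at the centre of its underside
- stopper: bystander: rubber stopper, 36 mm wide, 34 mm tall, standing; origin at the centre of its underside
There are look-alikes about, which are no part of the job. Leave any blue or orange look-alike of the collar alone.

How it is judged:
On the way, in this order (a step that is already met when the one before it is completed fails the run):
1. the collar is pulled up out of its cradle in the grip of the fingers (z of collar in the frame of cradle above 0.035 m and contact force between the fingers and collar above 2 N), for 0.1 s.
2. the collar is over the spindle, its screw below the spindle's top and over the flat (horizontal distance between collar and spindle_top below 0.004 m and angle between collar's own z axis and vertical below 0.12 rad and z of collar in the frame of drive below 0.099 m), for 0.1 s.
At the end, for the whole second after the job is handed in: Fingers grip the collar (over 3 N), at rest, upright (7 degrees), on the spindle (axes within 4 mm); underside 75 to 95 mm above the drive's origin (screw on the flat, clear of its bottom); screw head in front, within 8 mm of the drive's middle line (horizontal distance between collar and spindle_top below 0.004 m and angle between collar's own z axis and vertical below 0.12 rad and z of collar in the frame of drive between 0.075 and 0.095 m and x of screw_head in the frame of drive below -0.02 m and y of screw_head in the frame of drive between -0.008 and 0.008 m and contact force between the fingers and collar above 3 N and linear speed of collar below 0.02 m/s); the arm keeps its last pose, push and grip.
It fails at once if a bystander is pushed away (over 30 mm) or knocked over (distance of any of amber_bottle, reagent_jar, flask, beaker, mortar, vial, stopper from where it was at the start of the episode above 0.03 m or angle between any of amber_bottle, reagent_jar, flask, beaker, mortar, vial, stopper's own z axis and vertical above 0.5 rad).
It also fails if it takes over 61 s, if anything falls off the work surface, if the arm or the gripper's body presses on something with over 40 N, if the wrist force passes 120 N, or if a joint passes its speed limit or range.

ROBOT

A 7-joint arm with a two-finger parallel gripper is mounted at the origin on the work surface. World frame = base frame: x ahead of the robot, y to its left, z up, the work surface at z = 0. Lengths are in m, angles in rad, forces in N, time in s.
With the tool pointing down it reaches from about 0.4 to 0.925 m from the base axis. Payload 5.6 kg.
Tool frame: the origin (TCP) lies at the very end of the fingers, on their centre line; the grasp point (between the pads) lies 19 mm behind it; z points along the fingers, y is the line along which they close (so a half turn about z gives the same grasp; the last joint's range is limited). The gripper opens to 85 mm and grips with 20 to 120 N. Pads are 22 mm wide; open, the fingers measure 114 mm over their backs; the gripper's body (76 mm by 85 mm) begins 54 mm behind the grasp point. The pads swing forward as they close: fully open they stand 13 mm farther back than shut.
Start: joints at [-1.193, 0.468, -0.012, 1.603, 0.006, 1.071, -0.056], TCP at [0.266, 0.593, 0.231] pointing down, gripper open.
Joint ranges: [-2.53, 2.53], [-0.31, 2.02], [-1.57, 1.55], [0.28, 2.44], [-1.29, 4.43], [0.15, 1.84], [-2.92, 2.92]. Speed limits (rad/s): [2.57, 2.57, 3.14, 3.14, 3.14, 3.14, 3.14].

INTERFACE

Orientations are given as a unit quaternion [w, x, y, z].
In Python, from workcell import bot gives the robot as it stands.
- The arm moves only by the tool drive_tool, never from a script. Its argument "targets" is a list of rows, each a list of 7 numbers: the shift along the tool's x, y, z each as a share of 0.3 m, from -1 to 1, then the turn, a rotation vector about the tool's x, y, z each as a share of 30 degrees, from -1 to 1, then the opening, from 0 (shut) to 1 (fully open). A call has 1 to 20 rows; each row is the pose to reach, as a shift and turn from the pose commanded when the call began, along the tool's axes at that moment; what a row does not reach only later rows make up. A row lasts 1/10 s, in which the tool goes at most 50 mm and 8.59 degrees, less where a joint would pass 70% of its speed; a pose out of reach is approached as far as the arm can. A call with a number of a shift or a turn outside -1 to 1 is refused whole. A call with a gripper value outside its range is refused whole. The fingers move at their own pace and stop on an object; "grip_force" is the grip in N (left out, the last holds). Time passes only in rows, so rows that repeat a pose let the fingers close. It gives the time, the measured TCP pose, the force, the opening and the grip force at its end, in the units of the state.
- bot.read_state(): the state, without advancing time (a new reading comes with each control period).
- bot.camera(name): name is "scene" or "top" or "wrist"; returns the picture (480x640x3 uint8, blue, green, red); there is no depth.
- bot.camera_model(name): a dict with "fx", "fy", "cx", "cy" (pixels), "k1" (the pictures are not rectified: a ray, as slopes to the right and down, at radius r is drawn at 1 + k1 r^2 times it, then the intrinsics apply), "R" (3x3) and "t" (3): a world point X has camera coordinates R X + t. Camera axes: x right, y down, z forward; pixel columns grow to the right and rows downward; lengths in m; the calibration is good to about 2 mm. A picture is of the moment at which its call begins: read the wrist's pose just before it. camera_model takes no time and is no camera call; for the wrist camera it gives the pose at the moment of the call.
- bot.close_job(): hands the job in; it is judged then, once.
The state is a dict: "clock": time; "joint_pos": joint angles; "joint_vel": joint speeds; "tau": joint torques, N m; "tool_pos": TCP position; "ee_rot": TCP orientation; "ft_force": force on the tool from outside, world axes, zero at the start; "wrist_torque": the same for the moment, N m; "opening": finger opening in m; "grip_force": force on a finger pad.
Only numpy, scipy, OpenCV 4.12 (cv2) and the standard library are available. Lean on these libraries where they do the work, as an engineer would, in place of code of your own. Each camera call takes 0.05 s, during which the arm holds its last target. There are 200 camera calls.

## Working session

There is one attempt and no reset: what is moved stays moved. The work goes in short steps, Python scripts to look and compute and a tool call to move; the robot and the scene stay as the last step left them, time stands still between calls to the robot, and variables do not carry over. Pictures are saved under pics/ and viewed, at most 10 in all, crops included, and the job is handed in when it is done.

Besides the shell and the picture viewer there is one more tool, called after "Call:" as name(argument=value, ...) on one line, values as JSON. drive_tool: Moves the arm, as the interface text tells. Shift numbers are shares of 0.3 m and turn numbers shares of 30 degrees, none past 1 either way. Its arguments: {"type":"object","properties":{"targets":{"type":"array"},"grip_force":{"type":"number"}},"required":["targets"]}

```bash
mkdir -p pics
cat > h.py <<'E'
import numpy as np, cv2
from workcell import bot
from scipy.spatial.transform import Rotation as Rn
def proj(m,X):
    c=np.asarray(m["R"])@np.asarray(X,float)+np.asarray(m["t"]); s=c[:2]/c[2]; s=s*(1+m["k1"]*(s@s))
    return np.array([m["fx"]*s[0]+m["cx"],m["fy"]*s[1]+m["cy"]])
def onz(m,uv,z):
    d=np.array([(uv[0]-m["cx"])/m["fx"],(uv[1]-m["cy"])/m["fy"]]); s=d.copy()
    for _ in range(20): s=d/(1+m["k1"]*(s@s))
    R=np.asarray(m["R"]);t=np.asarray(m["t"]); o=-R.T@t; r=R.T@np.array([s[0],s[1],1])
    return o+r*(z-o[2])/r[2]
def tq(s): 
    w,x,y,z=s["ee_rot"]; return Rn.from_quat([x,y,z,w])
E
python3 - <<'E'
from h import *
s=bot.read_state(); print(s)
for n in("top","scene"):
    cv2.imwrite(f"pics/{n}0.png",bot.camera(n)); m=bot.camera_model(n); print(n,m)
E
```

```text
{'clock': 0.0, 'joint_pos': array([-1.19300866,  0.46840517, -0.01160799,  1.60364699,  0.00603116,
        1.07139257, -0.05629797]), 'joint_vel': array([-0.00048098, -0.00024312,  0.00094388, -0.00058837, -0.00065791,
       -0.00065203, -0.00024235]), 'tau': array([ 2.76034625e-04, -5.32396281e+01,  2.15794175e-02, -2.51294965e+01,
        1.14507615e-02,  8.05565593e-03,  1.06817731e-05]), 'tool_pos': array([0.26534709, 0.59274852, 0.2303105 ]), 'ee_rot': array([-1.15381626e-04,  2.08865644e-01,  9.77943923e-01, -9.01685242e-04]), 'ft_force': array([ 0.44909835,  0.2854585 , -0.10968888]), 'wrist_torque': array([ 0.02319227, -0.02533049,  0.01595349]), 'grip_force': 0.0, 'opening': 0.08518783908861931}
top {'fx': 556.743724679058, 'fy': 556.743724679058, 'cx': 320.88782363404613, 'cy': 237.3328702752553, 'k1': -0.024468317033959172, 'R': array([[ 0.00476765, -0.99991221, -0.01236297],
       [-0.99491812, -0.00349969, -0.10062648],
       [ 0.10057438,  0.01277989, -0.99484746]]), 't': array([0.00636673, 0.52702849, 1.18260837])}
scene {'fx': 499.0860971627584, 'fy': 499.0860971627584, 'cx': 320.4955201221677, 'cy': 233.92135899390308, 'k1': 0.01527480615788439, 'R': array([[-0.05003805,  0.99873599, -0.00475636],
       [ 0.62879756,  0.02780292, -0.77707183],
       [-0.77595736, -0.04187395, -0.62939395]]), 't': array([ 0.01829543, -0.24676142,  1.50546393])}
```

View pics/top0.png

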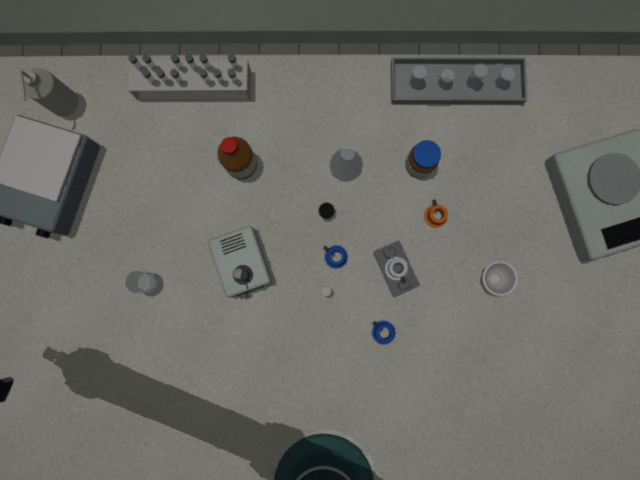

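View pics/scene0.png

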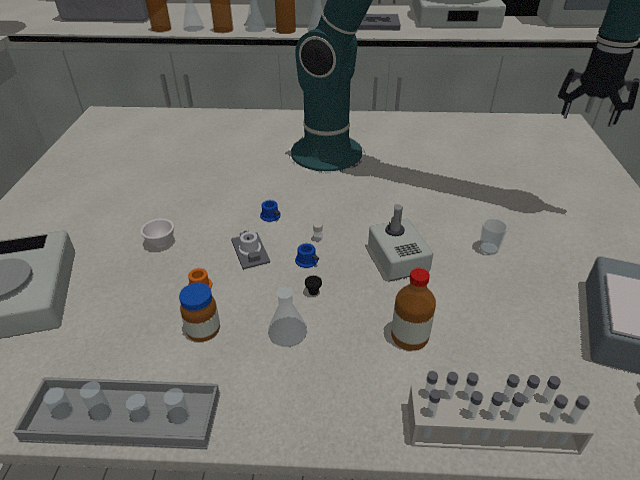

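The top picture shows the drive near (240,262) with its spindle at about (243,273). The collar candidates are blue (336,256), blue (384,332), orange (436,215), and bare aluminium in the grey cradle at (397,268). The aluminium one fits the description because of its material and cradle, so I'm confirming it in an enlarged crop.

Run:
```python
from h import *
a=cv2.imread("pics/top0.png"); b=cv2.imread("pics/scene0.png")
f=lambda i,x,y,w: cv2.resize(i[y:y+w*3//4,x:x+w],(400,300),interpolation=cv2.INTER_CUBIC)
cv2.imwrite("pics/crop.png",np.vstack([np.hstack([f(a,195,220,90),f(a,356,240,80)]),np.hstack([f(b,355,198,100),f(b,220,222,64)])]))
```

```text
(no output)
```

View pics/crop.png

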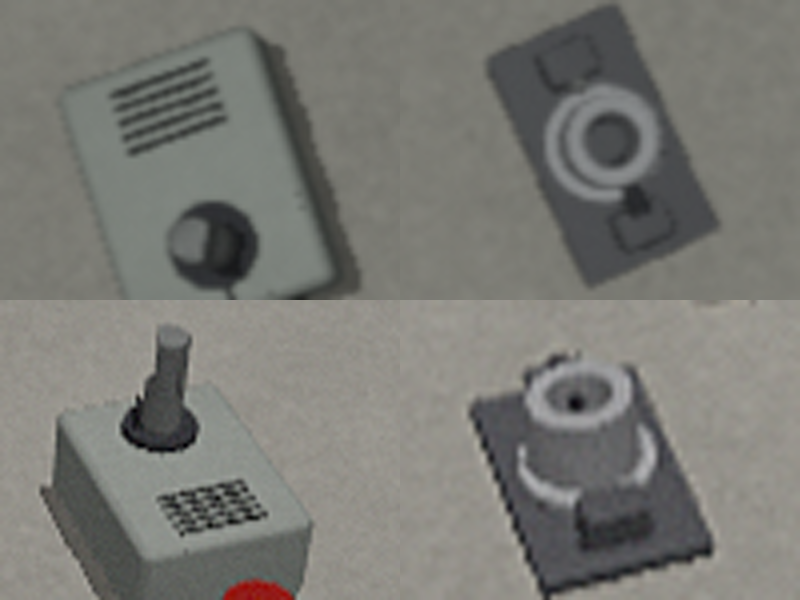

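The crop confirms it. The aluminium collar sits in the grey cradle, with its screw toward the bottom of the image, which is the cradle's -x. The spindle's D-flat faces roughly image right, which is -y in the world.

Run:
```python
from h import *
m=bot.camera_model("top")
d=lambda u,v:(195+u*90/400,220+v*90/400); c=lambda u,v:(356+(u-400)/5,240+v/5)
print("cap",onz(m,d(213,245),.066),"sptop",onz(m,d(190,241),.126))
print("slat yaw",(lambda a,b:np.degrees(np.arctan2(*(b-a)[[1,0]])))(onz(m,d(113,97),.06),onz(m,d(210,60),.06)))
q=[onz(m,c(*p),.008) for p in((487,60),(617,5),(720,228),(590,285))]
print("cradle",np.mean(q,0),[np.linalg.norm(q[i]-q[i-1]) for i in range(4)])
yaw=lambda v:np.degrees(np.arctan2(v[1],v[0]))
print(yaw(q[0]-q[3]),yaw(q[1]-q[2]),yaw(q[0]-q[1])-90,yaw(q[3]-q[2])-90)
print("hubtop",onz(m,c(612,137),.044))
mw=bot.camera_model("wrist"); s=bot.read_state(); R=tq(s).as_matrix()
cw=-np.array(mw["R"]).T@mw["t"]; print("wristcam in tool",R.T@(cw-s["tool_pos"]),R.T@np.array(mw["R"]).T, mw["fx"])
```

```text
cap [0.44300233 0.17072957 0.066     ] sptop [0.44279551 0.17190021 0.126     ]
slat yaw -68.75845066870112
cradle [ 0.46016861 -0.15756498  0.008     ] [np.float64(0.10777310539921617), np.float64(0.062327220983000656), np.float64(0.10715334011202178), np.float64(0.062183224534770716)]
24.35674152600934 24.28517267895931 23.132799338985734 23.701174395564124
hubtop [ 0.46155849 -0.15681775  0.044     ]
wristcam in tool [ 0.08344266 -0.00033899 -0.14385478] [[-3.92142834e-04 -9.47281622e-01 -3.20401895e-01]
 [ 9.99999494e-01 -7.46296635e-05 -1.00326288e-03]
 [ 9.26461001e-04 -3.20402126e-01  9.47281172e-01]] 342.74122602570463
```

```bash
cat >> h.py <<'E'
def goto(x,y,z,yaw):
    "shares for TCP at x,y,z pointing down with tool y at world yaw deg"
    s=bot.read_state(); R=tq(s); ya=np.radians(yaw); Y=np.array([np.cos(ya),np.sin(ya),0]); Z=np.array([0,0,-1.])
    T=Rn.from_matrix(np.c_[np.cross(Y,Z),Y,Z])
    p=R.inv().apply(np.array([x,y,z])-s["tool_pos"])/.3; r=np.degrees((R.inv()*T).as_rotvec())/30
    print(np.round(p,4),np.round(r,4),"clock",s["clock"],"open",s["opening"])
E
python3 -c "
from h import *
goto(.443,.171,.24,80)"
```

```text
[-1.1149 -1.0415 -0.0301] [-3.100e-03 -2.000e-04 -4.705e-01] clock 0.1 open 0.08570588727141414
```

Call:
drive_tool(targets=[[-0.95, -0.9, -0.03, 0, 0, -0.4, 1], [-0.95, -0.9, -0.03, 0, 0, -0.4, 1], [-0.95, -0.9, -0.03, 0, 0, -0.4, 1], [-0.95, -0.9, -0.03, 0, 0, -0.4, 1], [-0.95, -0.9, -0.03, 0, 0, -0.4, 1], [-0.95, -0.9, -0.03, 0, 0, -0.4, 1], [-0.95, -0.9, -0.03, 0, 0, -0.4, 1], [-0.95, -0.9, -0.03, 0, 0, -0.4, 1], [-0.95, -0.9, -0.03, 0, 0, -0.4, 1]])

```text
clock: 1.0
tool_pos: [0.4176, 0.2243, 0.2404]
ee_rot: [0.001, 0.11, 0.994, -0.001]
ft_force: [-0.0, -0.4, 0.2]
opening: 0.0853
grip_force: 0.0
```

```bash
python3 -c "
from h import *
goto(.443,.171,.25,80)"
```

```text
[-0.1217 -0.1549 -0.0316] [-0.0034  0.0022 -0.0895] clock 1.0 open 0.08525299338385393
```

Call:
drive_tool(targets=[[-0.12, -0.155, -0.03, 0, 0, -0.08, 1], [-0.12, -0.155, -0.03, 0, 0, -0.08, 1], [-0.12, -0.155, -0.03, 0, 0, -0.08, 1], [-0.12, -0.155, -0.03, 0, 0, -0.08, 1]])

```text
clock: 1.4
tool_pos: [0.4402, 0.1785, 0.249]
ee_rot: [-0.0, 0.084, 0.996, 0.0]
ft_force: [0.1, 0.2, -0.3]
opening: 0.0853
grip_force: 0.0
```

Run:
```python
from h import *
m=bot.camera_model("wrist"); i=bot.camera("wrist"); cv2.imwrite("pics/w1.png",i)
import pickle; pickle.dump(m,open("w1.pkl","wb"))
print(bot.read_state()["tool_pos"],proj(m,[.443,.171,.126]),proj(m,[.443,.171,.066]))
```

```text
[0.43997523 0.17888545 0.24892429] [317.14125526 242.46605082] [318.52656243 223.51815767]
```

View pics/w1.png

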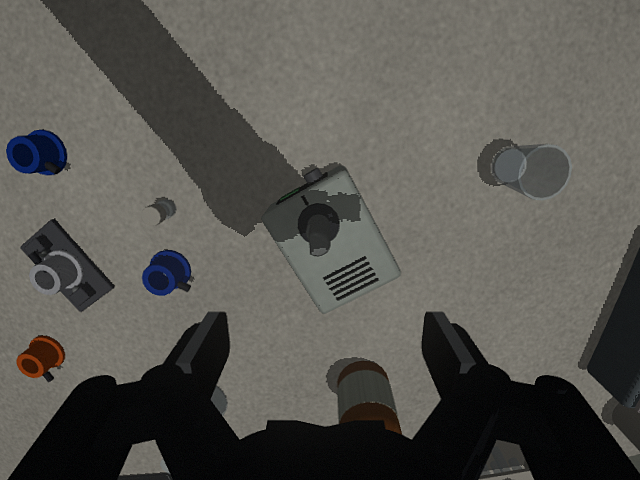

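The wrist view shows the spindle top at about (318,248), the cap at (319,222), the dial at (313,172) and the slats from (324,276) to (378,279). The fingers straddle the drive, and the amber bottle stands well behind it.

Run:
```python
from h import *
i=cv2.imread("pics/w1.png")[155:319,255:415]
cv2.imwrite("pics/w1c.png",cv2.convertScaleAbs(cv2.resize(i,(585,600),interpolation=cv2.INTER_CUBIC),alpha=1.6))
```

```text
(no output)
```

View pics/w1c.png

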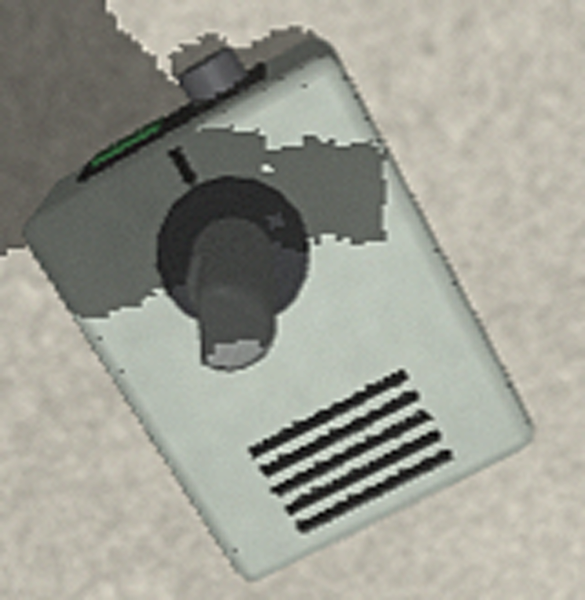

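Run:
```python
from h import *
import pickle; m=pickle.load(open("w1.pkl","rb")); k=160/585
f=lambda u,v,z:onz(m,(255+u*k,155+v*k),z)
yaw=lambda v:np.degrees(np.arctan2(v[1],v[0]))
print("cap",f(233,247,.066))
print("slat",yaw(f(405,375,.06)-f(250,452,.06))-90,yaw(f(450,455,.06)-f(300,528,.06))-90)
print("edges",yaw(f(245,578,.06)-f(30,235,.06)),yaw(f(530,435,.06)-f(325,50,.06)))
mk=f(180,165,.06);sl=f(352,452,.06);print(mk,sl,yaw(sl-mk),"mid",)
goto(.443,.171,.25,95)
goto(.443,.171,.09,95)
```

```text
cap [0.44206831 0.17136488 0.066     ]
slat 18.73872684511494 18.9070743425048
edges 19.18330263509293 19.572521345266264
[0.41879329 0.16089959 0.06      ] [0.50984711 0.19431386 0.06      ] 20.151760031753643 mid
[-0.0143 -0.0242 -0.0036] [ 4.000e-04 -1.700e-03 -4.865e-01] clock 1.45 open 0.08551968896581105
[-0.0148 -0.0243  0.5297] [ 4.000e-04 -1.700e-03 -4.865e-01] clock 1.45 open 0.08551968896581105
```

Call:
drive_tool(targets=[[-0.0145, -0.024, 0.13, 0, 0, -0.32, 1], [-0.0145, -0.024, 0.3, 0, 0, -0.32, 1], [-0.0145, -0.024, 0.45, 0, 0, -0.32, 1], [-0.0145, -0.024, 0.53, 0, 0, -0.32, 1], [-0.0145, -0.024, 0.53, 0, 0, -0.32, 1], [-0.0145, -0.024, 0.53, 0, 0, -0.32, 0.3], [-0.0145, -0.024, 0.53, 0, 0, -0.32, 0.1], [-0.0145, -0.024, 0.53, 0, 0, -0.32, 0.1], [-0.0145, -0.024, 0.53, 0, 0, -0.32, 0.1], [-0.0145, -0.024, 0.53, 0, 0, -0.32, 0.1], [-0.0145, -0.024, 0.53, 0, 0, -0.32, 0.1], [-0.0145, -0.024, 0.53, 0, 0, -0.32, 0.1]], grip_force=30)

```text
clock: 2.65
tool_pos: [0.4447, 0.1724, 0.0919]
ee_rot: [0.001, 0.0, 1.0, 0.002]
ft_force: [-0.9, 6.2, 7.7]
opening: 0.0177
grip_force: 42.2
```

```bash
python3 -c "
from h import *
s=bot.read_state();print(s['wrist_torque'],s['ft_force'],s['opening'],s['grip_force'])
goto(.4426,.171,.09,90)"
```

```text
[ 0.93020145  0.51333499 -0.05692199] [-0.87707752  6.1762017   7.73332807] 0.017706549416360285 42.16218302809125
[ 0.007  -0.0046  0.0063] [ 0.0073  0.0052 -0.0007] clock 2.65 open 0.017706549416360285
```

The 17.7 mm opening means the pads sit on the flat and the back of the D. The flat faces about yaw -90°, which is about 70° counter-clockwise of the front. I'm turning the spindle clockwise now.

Call:
drive_tool(targets=[[-0.0003, 0, 0, 0, 0, 0.1, 0.1], [-0.001, -0.001, 0, 0, 0, 0.3, 0.1], [-0.0015, -0.001, 0, 0, 0, 0.5, 0.1], [-0.002, -0.0015, 0, 0, 0, 0.7, 0.1], [-0.0023, -0.0015, 0, 0, 0, 0.9, 0.1], [-0.0023, -0.0015, 0, 0, 0, 0.9, 0.1]])

```text
clock: 3.25
tool_pos: [0.4455, 0.1725, 0.0919]
ee_rot: [0.001, 0.234, 0.972, 0.002]
ft_force: [-1.2, 7.7, 6.6]
opening: 0.0173
grip_force: 41.7
```

```bash
python3 -c "
from h import *
s=bot.read_state();print(s['wrist_torque'],s['ft_force'],s['opening'],s['grip_force'])
goto(.4451,.1713,.09,19.5)"
```

```text
[ 1.0718174   0.47106753 -0.01466029] [-1.20719283  7.72418343  6.56195693] 0.017251565014190513 41.72272958413487
[-0.0005 -0.0041  0.0064] [ 0.0098 -0.0023  1.4463] clock 3.25 open 0.017251565014190513
```

Call:
drive_tool(targets=[[0, -0.001, 0, 0, 0, 0.2, 0.1], [0, -0.002, 0, 0, 0, 0.4, 0.1], [0, -0.003, 0, 0, 0, 0.6, 0.1], [0, -0.003, 0, 0, 0, 0.8, 0.1], [0, -0.003, 0, 0, 0, 0.9, 0.1], [0, -0.003, 0, 0, 0, 0.9, 0.1]])

```text
clock: 3.85
tool_pos: [0.4463, 0.1721, 0.092]
ee_rot: [0.001, 0.454, 0.891, 0.003]
ft_force: [2.9, 8.2, 2.9]
opening: 0.0174
grip_force: 41.4
```

Call:
drive_tool(targets=[[0, 0, 0, 0, 0, 0.2, 0.1], [0, 0, 0, 0, 0, 0.4, 0.1], [0, 0, 0, 0, 0, 0.545, 0.1], [0, 0, 0, 0, 0, 0.545, 0.1], [0, 0, 0, 0, 0, 0.545, 0.1]])

```text
clock: 4.35
tool_pos: [0.4467, 0.1717, 0.092]
ee_rot: [0.001, 0.576, 0.817, 0.004]
ft_force: [3.8, 7.8, 1.3]
opening: 0.0172
grip_force: 41.0
```

```bash
python3 -c "
from h import *
s=bot.read_state();print(s['wrist_torque'],s['ft_force'],s['opening'],s['grip_force'])
goto(.4451,.1713,.09,19.5)"
```

```text
[ 1.26656218 -0.23037151 -0.07423794] [3.84928814 7.750834   1.28998737] 0.01723287197200605 41.049850380723
[ 0.0005 -0.0056  0.0067] [ 0.0137 -0.0051  0.0041] clock 4.35 open 0.01723287197200605
```

Call:
drive_tool(targets=[[0, 0, 0, 0, 0, 0, 1], [0, 0, 0, 0, 0, 0, 1], [0, 0, 0, 0, 0, 0, 1], [0, 0, 0, 0, 0, 0, 1], [0, 0, 0, 0, 0, 0, 1], [0, 0, -0.12, 0, 0, 0, 1], [0, 0, -0.28, 0, 0, 0, 1], [0, 0, -0.44, 0, 0, 0, 1], [0, 0, -0.5, 0, 0, 0, 1], [0, 0, -0.5, 0, 0, 0, 1]])

```text
clock: 5.35
tool_pos: [0.4458, 0.169, 0.2432]
ee_rot: [0.001, 0.577, 0.817, 0.003]
ft_force: [0.3, 0.7, -0.3]
opening: 0.0856
grip_force: 0.0
```

Run:
```python
from h import *
m=bot.camera_model("wrist"); i=bot.camera("wrist"); cv2.imwrite("pics/w2.png",i)
p=proj(m,[.444,.1705,.11]);print(p,proj(m,[.4445,.1705,.126]))
import pickle; pickle.dump(m,open("w2.pkl","wb"))
u,v=p.astype(int)
cv2.imwrite("pics/w2c.png",cv2.convertScaleAbs(cv2.resize(i[v-60:v+60,u-60:u+60],(600,600),interpolation=cv2.INTER_CUBIC),alpha=1.7))
print(bot.read_state()["opening"]); goto(.461,-.157,.22,-66.2)
```

```text
[324.18257789 231.05813524] [324.81194385 236.86644014]
0.0858024223201227
[-1.0411 -0.3115  0.0688] [ 2.1000e-03 -5.4000e-03  2.8581e+00] clock 5.4 open 0.0858024223201227
```

View pics/w2c.png

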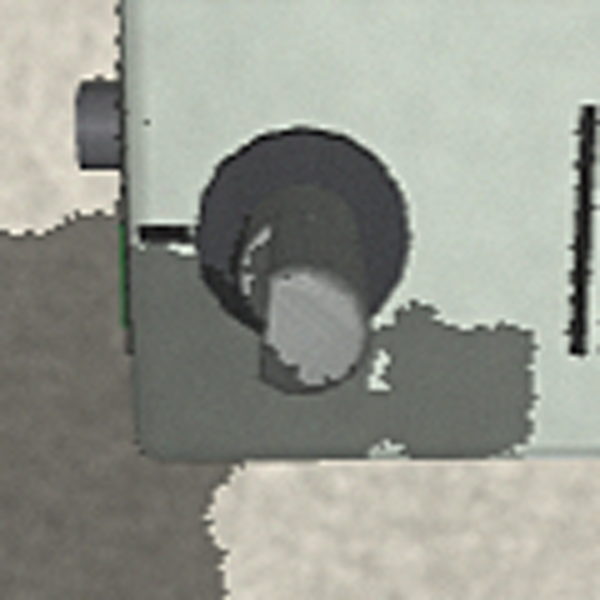

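The crop shows the flat facing left, toward the front with its dial and panel, and parallel to the drive's front edge. It also confirms the spindle axis to under 1 mm. Going to the cradle now.

Call:
drive_tool(targets=[[-0.98, -0.3, 0, 0, 0, 0.98, 1], [-0.98, -0.3, 0, 0, 0, 0.98, 1], [-0.98, -0.3, 0, 0, 0, 0.98, 1], [-0.98, -0.3, 0, 0, 0, 0.98, 1], [-0.98, -0.3, 0, 0, 0, 0.98, 1], [-0.98, -0.3, 0, 0, 0, 0.98, 1], [-0.98, -0.3, 0, 0, 0, 0.98, 1]])

```text
clock: 6.1
tool_pos: [0.4559, -0.1449, 0.2393]
ee_rot: [0.001, 0.768, 0.64, -0.002]
ft_force: [0.7, 1.1, 0.3]
opening: 0.0854
grip_force: 0.0
```

Call:
drive_tool(targets=[[0, 0, 0, 0, 0, 0.98, 1], [0, 0, 0, 0, 0, 0.98, 1], [0, 0, 0, 0, 0, 0.98, 1], [0, 0, 0, 0, 0, 0.98, 1]])

```text
clock: 6.5
tool_pos: [0.4567, -0.1382, 0.2387]
ee_rot: [-0.001, 0.905, 0.426, -0.002]
ft_force: [0.2, 0.0, 0.7]
opening: 0.0855
grip_force: 0.0
```

```bash
python3 -c "
from h import *
goto(.461,-.157,.22,-66.2)"
```

```text
[-0.039   0.0511  0.0623] [-0.0032  0.0054  0.8895] clock 6.5 open 0.08549548050562109
```

Call:
drive_tool(targets=[[-0.039, 0.051, 0.062, 0, 0, 0.89, 1], [-0.039, 0.051, 0.062, 0, 0, 0.89, 1], [-0.039, 0.051, 0.062, 0, 0, 0.89, 1], [-0.039, 0.051, 0.062, 0, 0, 0.89, 1], [-0.039, 0.051, 0.062, 0, 0, 0.89, 1]])

```text
clock: 7.0
tool_pos: [0.4616, -0.157, 0.2207]
ee_rot: [-0.0, 0.978, 0.21, -0.001]
ft_force: [0.3, 1.1, -0.5]
opening: 0.0853
grip_force: 0.0
```

Run:
```python
from h import *
m=bot.camera_model("wrist"); i=bot.camera("wrist"); cv2.imwrite("pics/w3.png",i)
p=proj(m,[.461,-.157,.03]);print(p,bot.read_state()["tool_pos"])
import pickle; pickle.dump(m,open("w3.pkl","wb"))
u,v=p.astype(int); print(u,v)
cv2.imwrite("pics/w3c.png",cv2.convertScaleAbs(cv2.resize(i[v-70:v+70,u-70:u+70],(600,600),interpolation=cv2.INTER_CUBIC),alpha=1.5))
```

```text
[325.45804719 215.33631516] [ 0.46175218 -0.15706886  0.22101458]
325 215
```

View pics/w3c.png

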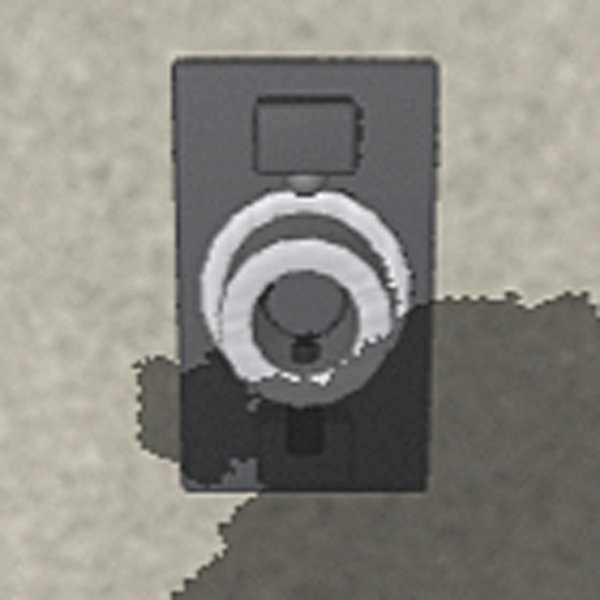

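Run:
```python
from h import *
import pickle; m=pickle.load(open("w3.pkl","rb")); k=140/600
f=lambda u,v,z:onz(m,(255+u*k,145+v*k),z)
yaw=lambda v:np.degrees(np.arctan2(v[1],v[0]))
print("hub",f(306.5,321.5,.044),"fl",f(306,290,.014))
q=[f(*p,.008) for p in((173,60),(439,60),(428,490),(184,490))]
print(np.mean(q,0),[np.linalg.norm(q[i]-q[i-1]) for i in range(4)],yaw(q[0]-q[3]),yaw(q[1]-q[2]),yaw(q[0]-q[1])-90,yaw(q[3]-q[2])-90)
t=bot.camera_model("top"); print("bottle",onz(t,(229,145),.165))
goto(.461,-.157,.021,-66.2)
```

```text
hub [ 0.46035467 -0.15840962  0.044     ] fl [ 0.46040849 -0.15834776  0.014     ]
[ 0.46031942 -0.15840679  0.008     ] [np.float64(0.10925230697340797), np.float64(0.0630693554988687), np.float64(0.10924752979398779), np.float64(0.06351464326425768)] 24.153945552071747 24.38747777867103 24.218206867519115 24.222884395249423
bottle [0.69442659 0.18791117 0.165     ]
[-0.0013 -0.0009  0.6667] [-0.0009  0.0025  0.0145] clock 7.05 open 0.0856059096776688
```

Call:
drive_tool(targets=[[-0.004, 0.002, 0.15, 0, 0, 0, 1], [-0.006, 0.002, 0.31, 0, 0, 0, 1], [-0.006, 0.002, 0.46, 0, 0, 0, 1], [-0.006, 0.002, 0.58, 0, 0, 0, 1], [-0.006, 0.002, 0.65, 0, 0, 0, 1], [-0.006, 0.002, 0.65, 0, 0, 0, 1]])

```text
clock: 7.65
tool_pos: [0.4585, -0.1583, 0.0242]
ee_rot: [-0.001, 0.978, 0.209, -0.003]
ft_force: [0.6, -0.9, 0.7]
opening: 0.0853
grip_force: 0.0
```

```bash
python3 -c "
from h import *
goto(.4603,-.1584,.0165,-65.8)"
```

```text
[0.0055 0.0029 0.0256] [-0.0066  0.0088 -0.0024] clock 7.65 open 0.0853437017190527
```

Call:
drive_tool(targets=[[0.0055, 0.003, 0.025, -0.006, 0.009, 0, 1], [0.0055, 0.003, 0.025, -0.006, 0.009, 0, 1], [0.0055, 0.003, 0.025, -0.006, 0.009, 0, 0.6], [0.0055, 0.003, 0.025, -0.006, 0.009, 0, 0.3], [0.0055, 0.003, 0.025, -0.006, 0.009, 0, 0.3], [0.0055, 0.003, 0.025, -0.006, 0.009, 0, 0.3], [0.0055, 0.003, 0.025, -0.006, 0.009, 0, 0.3], [0.0055, 0.003, 0.025, -0.006, 0.009, 0, 0.3]], grip_force=70)

```text
clock: 8.45
tool_pos: [0.4628, -0.1583, 0.0201]
ee_rot: [0.0, 0.978, 0.208, 0.003]
ft_force: [-2.2, 2.7, 10.2]
opening: 0.0374
grip_force: 70.1
```

```bash
python3 -c "
from h import *
s=bot.read_state();print(s['wrist_torque'],s['ft_force'],s['opening'],s['grip_force'])
goto(.4603,-.1584,.0165,-65.8)"
```

```text
[0.57000268 0.57053723 0.0879916 ] [-2.2407839   2.65367411 10.18374869] 0.03743776473703719 70.1368743320927
[-0.0078 -0.003   0.0118] [ 0.003  -0.0115 -0.0045] clock 8.45 open 0.03743776473703719
```

Call:
drive_tool(targets=[[0, 0, -0.02, 0, 0, 0, 0.3], [0, 0, -0.04, 0, 0, 0, 0.3], [0, 0, -0.06, 0, 0, 0, 0.3], [0, 0, -0.08, 0, 0, 0, 0.3], [0, 0, -0.12, 0, 0, 0, 0.3], [0, 0, -0.18, 0, 0, 0, 0.3], [0, 0, -0.28, 0, 0, 0, 0.3], [0, 0, -0.4, 0, 0, 0, 0.3], [0, 0, -0.52, 0, 0, 0, 0.3], [0, 0, -0.58, 0, 0, 0, 0.3], [0, 0, -0.58, 0, 0, 0, 0.3], [0, 0, -0.58, 0, 0, 0, 0.3]])

```text
clock: 9.65
tool_pos: [0.4614, -0.1584, 0.1932]
ee_rot: [0.001, 0.978, 0.208, 0.003]
ft_force: [-0.1, 0.9, -0.7]
opening: 0.0377
grip_force: 71.4
```

Run:
```python
from h import *
s=bot.read_state();print(s['wrist_torque'],s['ft_force'],s['opening'],s['grip_force'],s["tool_pos"])
m=bot.camera_model("wrist"); i=bot.camera("wrist"); cv2.imwrite("pics/w4.png",i)
a=cv2.convertScaleAbs(cv2.resize(i[240:440,180:460],(800,571),interpolation=cv2.INTER_CUBIC),alpha=1.7)
cv2.imwrite("pics/w4c.png",a)
import pickle; pickle.dump((m,s),open("w4.pkl","wb"))
goto(.4445,.1705,.19,-70.5)
```

```text
[ 0.0218381   0.00242128 -0.01309018] [-0.10631442  0.94832716 -0.66376646] 0.03772857655944629 71.41610789112747 [ 0.46137626 -0.15844867  0.19322065]
[ 0.3967 -1.0235  0.008 ] [ 0.0037 -0.0078  0.1517] clock 9.7 open 0.037582843749019434
```

View pics/w4c.png

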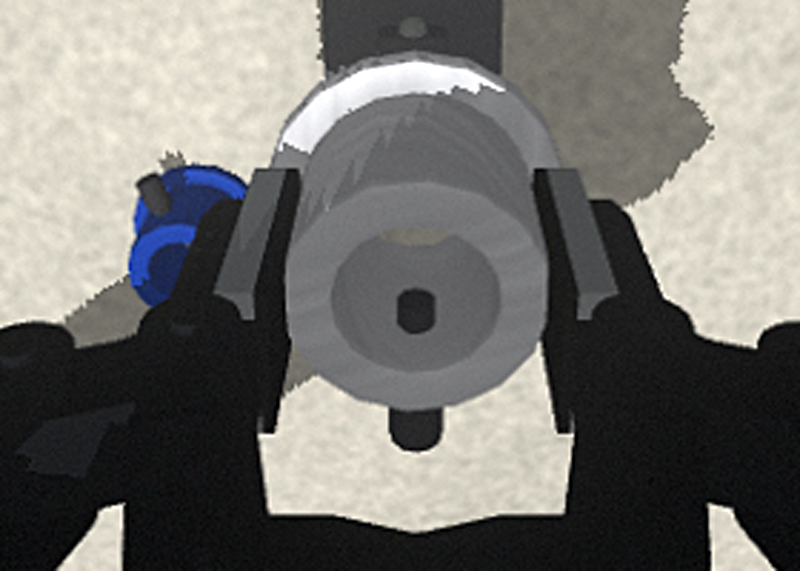

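Run:
```python
from h import *
import pickle; m,s=pickle.load(open("w4.pkl","rb")); k=.35
f=lambda u,v,z:onz(m,(180+u*k,240+v*k),z); R=tq(s)
for z in(.212,.217,.222):
    L,Rr,T,B=[f(*p,z) for p in((287,290),(548,290),(417.5,183),(417.5,408))]
    c=(T+B)/2; c2=(L+Rr)/2
    print(z,np.linalg.norm(L-Rr),np.linalg.norm(T-B),R.inv().apply(c-s["tool_pos"]),R.inv().apply(c2-s["tool_pos"]))
zf=.187
T=f(415,53,zf); print("flange back",R.inv().apply(T-s["tool_pos"])-[.026,0,0])
for z in(.205,): 
    a=f(416,450,z); print("screw end",R.inv().apply(a-s["tool_pos"]))
```

```text
0.212 0.039207013857467984 0.040023596248421965 [-6.03207307e-03  5.70741557e-05 -1.88126808e-02] [-4.12064874e-03  6.45776675e-05 -1.88021626e-02]
0.217 0.03764574369559685 0.03842980879955878 [-2.52374874e-03  4.33345292e-05 -2.37935373e-02] [-6.88439614e-04  5.05392422e-05 -2.37834379e-02]
0.222 0.0360844735337258 0.03683602135069565 [ 9.84575594e-04  2.95949028e-05 -2.87743937e-02] [ 2.74376952e-03  3.65008170e-05 -2.87647132e-02]
flange back [-0.00163734 -0.00030976  0.00635379]
screw end [-0.04098244 -0.00016214 -0.01200509]
```

The collar is held upright, with its hub ring at about (417,296) in the crop and the screw straight along tool -x. Its axis is about 2 mm toward tool -x and its underside about 12 mm below the TCP. Moving over the spindle now.

Call:
drive_tool(targets=[[0.1, -0.15, 0, 0, 0, 0.05, 0.3], [0.16, -0.31, 0, 0, 0, 0.1, 0.3], [0.22, -0.47, 0, 0, 0, 0.15, 0.3], [0.28, -0.62, 0, 0, 0, 0.15, 0.3], [0.34, -0.78, 0, 0, 0, 0.15, 0.3], [0.38, -0.9, 0, 0, 0, 0.15, 0.3], [0.4, -0.98, 0, 0, 0, 0.15, 0.3], [0.4, -0.98, 0, 0, 0, 0.15, 0.3], [0.4, -0.98, 0, 0, 0, 0.15, 0.3]])

```text
clock: 10.6
tool_pos: [0.4507, 0.1581, 0.1917]
ee_rot: [0.002, 0.985, 0.17, 0.002]
ft_force: [0.8, 0.4, -1.9]
opening: 0.0373
grip_force: 71.3
```

```bash
python3 -c "
from h import *
goto(.4466,.1712,.16,-70.5)"
```

```text
[ 0.0016 -0.0461  0.1056] [ 0.0083 -0.005   0.003 ] clock 10.6 open 0.037335702766689544
```

Call:
drive_tool(targets=[[0.0015, -0.046, 0.02, 0.008, -0.005, 0, 0.3], [0.0015, -0.046, 0.08, 0.008, -0.005, 0, 0.3], [0.0015, -0.046, 0.12, 0.008, -0.005, 0, 0.3], [0.0015, -0.046, 0.12, 0.008, -0.005, 0, 0.3], [0.0015, -0.046, 0.12, 0.008, -0.005, 0, 0.3], [0.0015, -0.046, 0.12, 0.008, -0.005, 0, 0.3]])

```text
clock: 11.2
tool_pos: [0.448, 0.1713, 0.1572]
ee_rot: [-0.001, 0.986, 0.169, 0.001]
ft_force: [-0.2, -0.2, -0.4]
opening: 0.0374
grip_force: 71.4
```

Run:
```python
from h import *
goto(.4466,.1712,.15,-70.5)
s=bot.read_state(); print(s["tool_pos"],s["ft_force"],s["wrist_torque"])
m=bot.camera_model("wrist"); i=bot.camera("wrist"); cv2.imwrite("pics/w5.png",i)
sc=bot.camera("scene"); ms=bot.camera_model("scene")
p=proj(ms,[.4445,.1705,.14]); print("scene axis px at .126,.143,.179",[proj(ms,[.4445,.1705,z]) for z in(.126,.143,.179)])
u,v=p.astype(int)
a=cv2.resize(i[240:440,200:440],(400,333),interpolation=cv2.INTER_CUBIC)
b=cv2.resize(sc[v-33:v+34,u-40:u+40],(400,333),interpolation=cv2.INTER_CUBIC); print(u,v)
cv2.imwrite("pics/w5c.png",cv2.convertScaleAbs(np.hstack([a,b]),alpha=1.8))
```

```text
[-0.0045 -0.001   0.0241] [-0.003  -0.006  -0.0008] clock 11.2 open 0.03739859773011238
[0.44795686 0.17133751 0.15724122] [-0.15266632 -0.20551972 -0.36022374] [-0.0033341  -0.04352162 -0.06101664]
scene axis px at .126,.143,.179 [array([397.53803793, 205.83015401]), array([398.27773222, 199.34393829]), array([399.89595568, 185.16585   ])]
398 200
```

View pics/w5c.png

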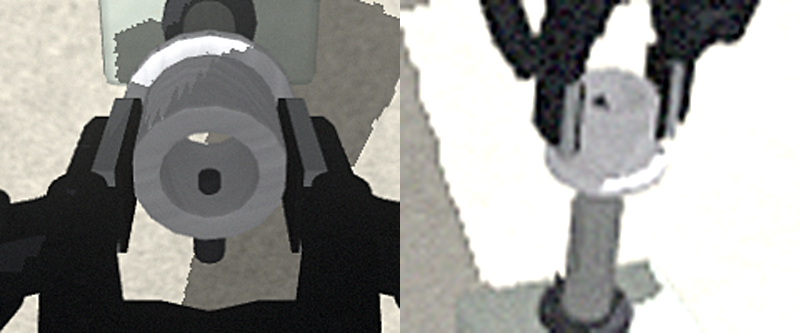

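The scene crop shows the collar centred over the spindle, with the flange at about (607,165) in the crop and the spindle running into it. Lowering slowly and watching the force.

Call:
drive_tool(targets=[[-0.0045, -0.001, 0, -0.003, -0.006, 0, 0.3], [-0.0045, -0.001, 0.025, -0.003, -0.006, 0, 0.3], [-0.0045, -0.001, 0.045, -0.003, -0.006, 0, 0.3], [-0.0045, -0.001, 0.06, -0.003, -0.006, 0, 0.3], [-0.0045, -0.001, 0.07, -0.003, -0.006, 0, 0.3], [-0.0045, -0.001, 0.08, -0.003, -0.006, 0, 0.3], [-0.0045, -0.001, 0.08, -0.003, -0.006, 0, 0.3]])

```text
clock: 12.0
tool_pos: [0.446, 0.1713, 0.1324]
ee_rot: [0.0, 0.986, 0.17, -0.001]
ft_force: [-0.6, -0.3, -1.2]
opening: 0.0377
grip_force: 71.4
```

```bash
python3 -c "
from h import *
s=bot.read_state();print(s['wrist_torque'],s['ft_force'],s['opening'],s['grip_force'])
goto(.4466,.1712,.127,-70.5)"
```

```text
[0.03599988 0.00849242 0.02753629] [-0.56910919 -0.33596308 -1.16203766] 0.03768681041385637 71.3648598594591
[0.0018 0.0011 0.018 ] [0.0009 0.0028 0.001 ] clock 12.0 open 0.03768681041385637
```

Call:
drive_tool(targets=[[0.001, 0, 0.01, 0, 0.002, 0, 0.3], [0.001, 0, 0.02, 0, 0.002, 0, 0.3], [0.001, 0, 0.03, 0, 0.002, 0, 0.3], [0.001, 0, 0.04, 0, 0.002, 0, 0.3], [0.001, 0, 0.05, 0, 0.002, 0, 0.3], [0.001, 0, 0.05, 0, 0.002, 0, 0.3]])

```text
clock: 12.6
tool_pos: [0.4462, 0.1715, 0.1174]
ee_rot: [0.0, 0.986, 0.17, -0.0]
ft_force: [0.3, 0.2, -1.6]
opening: 0.0377
grip_force: 71.4
```

```bash
python3 -c "
from h import *
s=bot.read_state();print(s['wrist_torque'],s['ft_force'],s['opening'],s['grip_force'])
goto(.4466,.1712,.097,-70.5)"
```

```text
[-0.04395068 -0.05258663  0.0024798 ] [ 0.34096577  0.23593714 -1.64436156] 0.037654634926730136 71.36451786383986
[0.0011 0.0013 0.0679] [0.0007 0.0009 0.0011] clock 12.6 open 0.037654634926730136
```

Nothing is touching so far. Continuing to a target of about 85 mm for the underside.

Call:
drive_tool(targets=[[0.0005, 0.0005, 0.01, 0, 0, 0, 0.3], [0.0005, 0.0005, 0.02, 0, 0, 0, 0.3], [0.0005, 0.0005, 0.03, 0, 0, 0, 0.3], [0.0005, 0.0005, 0.04, 0, 0, 0, 0.3], [0.0005, 0.0005, 0.05, 0, 0, 0, 0.3], [0.0005, 0.0005, 0.06, 0, 0, 0, 0.3], [0.0005, 0.0005, 0.066, 0, 0, 0, 0.3], [0.0005, 0.0005, 0.066, 0, 0, 0, 0.3], [0.0005, 0.0005, 0.066, 0, 0, 0, 0.3]])

```text
clock: 13.5
tool_pos: [0.4467, 0.1715, 0.098]
ee_rot: [0.0, 0.986, 0.17, 0.0]
ft_force: [-0.2, 0.4, -2.0]
opening: 0.0374
grip_force: 71.4
```

Run:
```python
from h import *
goto(.4466,.1712,.097,-70.5)
s=bot.read_state();print(s['wrist_torque'],s['ft_force'],s['opening'],s['grip_force'])
m=bot.camera_model("wrist"); i=bot.camera("wrist"); cv2.imwrite("pics/w6.png",i)
sc=bot.camera("scene"); ms=bot.camera_model("scene")
print("scene px at .085,.121,.126",[proj(ms,[.4445,.1705,z]) for z in(.085,.121,.126)])
print("wrist px 126",proj(m,[.4445,.1705,.126]))
u,v=proj(ms,[.4445,.1705,.105]).astype(int); print(u,v)
a=cv2.resize(i[240:440,200:440],(400,333),interpolation=cv2.INTER_CUBIC)
b=cv2.resize(sc[v-33:v+34,u-40:u+40],(400,333),interpolation=cv2.INTER_CUBIC)
cv2.imwrite("pics/w6c.png",cv2.convertScaleAbs(np.hstack([a,b]),alpha=1.6))
```

```text
[-0.0005  0.0007  0.0033] [ 0.0004 -0.0005  0.0009] clock 13.5 open 0.03740469629502531
[-0.04185578  0.02191498 -0.02222596] [-0.21161138  0.42599362 -2.03765636] 0.03740469629502531 71.3649001903832
scene px at .085,.121,.126 [array([395.81498661, 220.95233029]), array([397.3233611 , 207.71324038]), array([397.53803793, 205.83015401])]
wrist px 126 [326.40275901 351.19991565]
396 213
```

View pics/w6c.png

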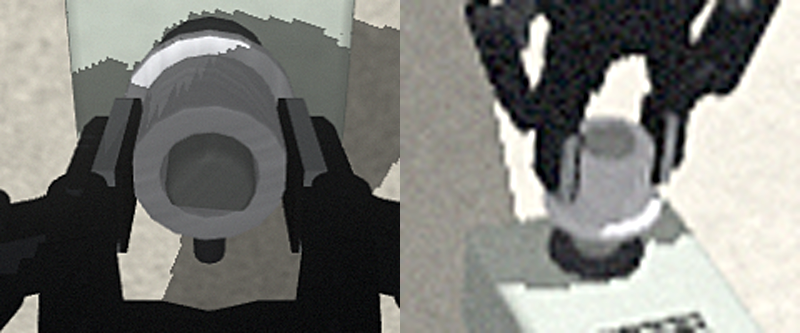

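```bash
python3 -c "
from h import *
print(bot.close_job())"
```

```text
the job is handed in; nothing more can be done
None
```

The job is handed in at about 13.6 s: the spindle's flat is turned to the drive's front, and the collar is held on the spindle with its screw on the flat and its underside at about 86 mm (estimated from the tool height); the verdict was not reported.

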